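# Tap a vial to the centre of a balance pan, then tare

## Robot

A 6-joint arm with a two-finger parallel gripper is mounted at the origin on a cart in front of the work surface, level with it; the furniture and walls round the work are solid. World frame = base frame: x ahead of the robot, y to its left, z up, the work surface at z = 0. Lengths are in mm, angles in rad, forces in N, time in s.
With the tool pointing down it reaches from about 350 to 975 mm from the base axis. Payload 7.1 kg.
Tool frame: the origin (TCP) lies midway between the tips of the shut fingers; the grasp point (between the pads) lies ctrl.grip_point_offset behind it (ctrl.grip_point_offset is the distance from the TCP to the grasp point, in mm); z points along the fingers, y is the line along which they close (so a half turn about z gives the same grasp; the last joint's range is limited). The gripper opens to 88 mm and grips with 3 to 60 N. Pads are 20 mm wide; open, the fingers measure 115 mm over their backs; the gripper's body (75 mm by 178 mm) begins 61 mm behind the grasp point.
Start: joints at [1.181, 0.423, 1.63, -0, 1.089, -0.019], TCP at [226.443, 582.519, 222.675] pointing down, gripper open.
Joint ranges: [-3, 3], [-0.9, 2.11], [0.09, 2.58], [-1.31, 4.45], [0.11, 2.69], [-2.54, 2.54]. Speed limits (rad/s): [2.39, 2.39, 3.01, 3.14, 3.14, 3.14].

## Interface

Orientations are given as a rotation vector (axis times angle).
In Python, from workcell import ctrl gives the robot as it stands.
- The arm moves only by the tool apply_moves, never from a script. Its argument "targets" is a list of rows, each an object of numbers: "tx", "ty", "tz": the shift along the world's x, y, z in m; "spin": the turn about the world's z in degrees. In form: [{"tx": .., "ty": .., "tz": .., "spin": ..}, ...]. A call has exactly 8 rows; each row is the pose to reach, as a shift and turn from the pose commanded when the call began; what a row does not reach only later rows make up. A row lasts 1/10 s, in which the tool goes at most 50 mm and 8.59 degrees, less where a joint would pass 70% of its speed; a pose out of reach is approached as far as the arm can. A call with a gripper value outside its range is refused whole. "gripper" is the closure, from -1 (fully open) to 1 (shut), set as the call begins (left out, the last holds). The fingers move at their own pace and stop on an object; the grip force is fixed at half the most. Time passes only in rows, so rows that repeat a pose let the fingers close, or fill a call up. It gives the time, the measured TCP pose, the force, the opening and the grip force at its end, in the units of the state.
- ctrl.get_obs(): the state, without advancing time (a new reading comes with each control period).
- ctrl.get_image(name): name is "scene" or "top"; returns the picture (400x640x3 uint8, red, green, blue); there is no depth.
- ctrl.get_calibration(name): a dict with "fov_y" (degrees; the focal length in pixels is half the picture's height over the tangent of half this angle, whatever the lens; pixels are square), "cx", "cy" (the principal point, pixels), "dist" ([k1, k2, p1, p2, k3] as OpenCV has them; the pictures are not rectified), "rvec" (rotation vector, rad) and "tvec" (3), from world to camera coordinates, as OpenCV has them. Camera axes: x right, y down, z forward; pixel columns grow to the right and rows downward; lengths in mm; the calibration is good to about 2 mm. A picture is of the moment at which its call begins. get_calibration takes no time and is no camera call.
- ctrl.close_job(): hands the job in; it is judged then, once.
Trained networks look in the newest picture that a camera, given by its name, has taken for a name from the list of things; names that differ only in an ending like _2 or _b are one class to them, and where a whole thing is asked for, a point or a joint stands for the part that bears it (a point fixed in the world has none). Each returns a list of dicts, best first, with "score" (0 to 1); they miss things now and then, are a little off and sometimes report something else, mostly with a low value. They report only what shows in the picture. A call takes as long as a camera call. They do not tell look-alikes from the thing itself.
- ctrl.outline_of(name, camera): "pixels" (400x640 bool, what is visible of it) and "box" ([left, top, right, bottom] in pixels, round what is visible of it).
- ctrl.pinpoint(name, camera): "uv" ([column, row] in pixels: a listed point, or the origin of a listed thing).
The state is a dict: "t": time; "qpos": joint angles; "qvel": joint speeds; "joint_torque": joint torques, N m; "ee_pos": TCP position; "orientation": TCP orientation; "ft_force": force on the tool from outside, world axes, zero at the start; "moment": the same for the moment, N m; "width": finger opening in mm; "grasp_force": force on a finger pad.
Only numpy, scipy, OpenCV 4.12 (cv2) and the standard library are available. Lean on these libraries where they do the work, as an engineer would, in place of code of your own. Each camera call takes 0.05 s, during which the arm holds its last target. There are 200 camera calls.

## Task

The small amber vial stands off-centre on the little round pan of the balance. With light taps of the fingertips, and without gripping, lifting or tipping the vial or touching the pan, nudge it to the middle so that it stands upright wholly inside the ring drawn on the pan. Then take the fingers off it and press the blue tare key of the balance fully down, let it come up again, and leave everything else on the bench alone.

Things in the scene. Friction and masses are not known exactly. Their poses are not given: they have to be found in the camera images.
- vial: small amber glass vial with a black cap, standing upright on the pan, round, 33 mm in diameter (the cap 27 mm), 72 mm tall, about 50 g; origin at the centre of its underside, z up along its axis. Low pushes slide it, high ones can tip it
- pan_top (a point): centre of the top surface of the balance's weighing pan, which is fixed: a level steel disc 54 mm in diameter, its top 18 mm above the housing of the balance, with a thin dark ring drawn round its centre (44 mm inside diameter). The vial's foot fits inside the ring with 5.5 mm to spare all round. Its x and y axes are turned at random and mean nothing; z is up
- pan: the same weighing pan; origin on its axis, 18 mm below its top surface (nothing but the vial may touch it)
- balance: the white compact balance that carries the pan, 190 x 140 mm, fixed to the bench, its housing 45 mm high; origin at the centre of its underside, x towards its back, y to its left; the pan's centre lies at x = +35 mm, y = 0, the dark display and the tare key at its front
- tare_key_top (a point): centre of the top of the round blue tare key, 22 mm in diameter, at the front right of the balance; it is pressed straight down, stands 8 mm proud of its grey collar and 20 mm above the housing; nothing tall stands beside it
- tare_key (a joint): travel of the tare key, m: 0 when up, 0.004 fully down; a spring returns it, fully down takes 3 N
- timer: white bench timer, 52 x 62 x 18 mm, bystander; origin under its centre
- tape_roll: roll of beige tape lying flat, 96 mm wide, 25 mm high, bystander; origin under its centre
- tube_block: orange block of small capped tubes, 62 x 120 x 38 mm, bystander; origin under its centre
- beaker: small glass beaker, 53 mm wide, 68 mm tall, bystander; origin under its centre
- amber_bottle: larger amber bottle with a black cap standing on the bench, 58 mm in diameter, 135 mm tall, bystander; origin under its centre
- marker: white marker pen with a green cap, 135 mm long, lying on the bench, bystander; origin under its centre
Things that resemble listed ones, but are neither listed nor needed, are in the scene too. Leave any green look-alike of the vial alone.

How it is judged (in metres and radians):
On the way, in this order (a step that is already met when the one before it is completed fails the run):
1. the vial stands at rest and upright inside the ring on the pan, untouched (horizontal distance between vial and pan_top below 0.0055 m and angle between vial's own z axis and vertical below 0.06 rad and linear speed of vial below 0.01 m/s and contact force between the fingers and vial below 0.05 N), for 0.3 s.
2. the tare key is pressed fully down (value of joint tare_key above 0.003 m).
At the end, for the whole second after the job is handed in: the vial stands upright (within 0.06 rad) and at rest on the pan, its axis within 5.5 mm of the pan's centre (inside the ring), and the tare key has come up again (under 1.5 mm) (distance between vial and pan_top below 0.0055 m and angle between vial's own z axis and vertical below 0.06 rad and linear speed of vial below 0.01 m/s and value of joint tare_key below 0.0015 m); the robot touches nothing.
It fails at once if the vial is lifted off the pan or falls off it (z of vial in the frame of pan_top above 0.006 m or z of vial in the frame of pan_top below -0.008 m).
It fails at once if the vial is tipped by more than 0.3 rad (angle between vial's own z axis and vertical above 0.3 rad).
It fails at once if the vial is gripped or struck hard (over 8 N from the fingers) (contact force between the fingers and vial above 8 N).
It fails at once if the robot touches the pan (over 0.5 N) (contact force between any of the fingers, the arm and pan above 0.5 N).
It fails at once if a bystander is moved by more than 15 mm (distance of any of timer, tape_roll, tube_block, beaker, amber_bottle, marker from where it was at the start of the episode above 0.015 m).
It also fails if it takes over 58 s, if anything falls off the work surface, if the arm or the gripper's body presses on something with over 40 N, if the wrist force passes 120 N, or if a joint passes its speed limit or range.

## Working session

There is one attempt and no reset: what is moved stays moved. The work goes in short steps, Python scripts to look and compute and a tool call to move; the robot and the scene stay as the last step left them, time stands still between calls to the robot, and variables do not carry over. Pictures are saved under pics/ and viewed, at most 10 in all, crops included, and the job is handed in when it is done.

Besides the shell and the picture viewer there is one more tool, called after "Call:" by a JSON object that holds its "fn" and its "kwargs". apply_moves: Moves the arm, as the interface text tells. Its arguments: {"type":"object","properties":{"targets":{"type":"array"},"gripper":{"type":"number"}},"required":["targets"]}

```bash
mkdir -p pics
cat > h.py <<'E'
import numpy as np, cv2
from workcell import ctrl
from scipy.optimize import least_squares
def cal(n):
    c=ctrl.get_calibration(n); f=200/np.tan(np.radians(c['fov_y'])/2)
    K=np.array([[f,0,c['cx']],[0,f,c['cy']],[0,0,1.]]); R=cv2.Rodrigues(np.array(c['rvec'],float))[0]
    return K,np.array(c['dist'],float),R,np.array(c['tvec'],float).ravel()
def proj(n,p):
    K,d,R,t=cal(n); return cv2.projectPoints(np.array(p,float).reshape(-1,1,3),cv2.Rodrigues(R)[0],t,K,d)[0].reshape(-1,2)
def ray(n,uv):
    K,d,R,t=cal(n); x=cv2.undistortPoints(np.array(uv,float).reshape(1,1,2),K,d).ravel()
    v=R.T@np.array([x[0],x[1],1]); return -R.T@t, v/np.linalg.norm(v)
def atz(n,uv,z):
    o,v=ray(n,uv); return o+v*(z-o[2])/v[2]
def tri(uvs):
    A=np.zeros((3,3));b=np.zeros(3);L=[ray(n,u) for n,u in uvs.items()]
    for o,v in L:
        P=np.eye(3)-np.outer(v,v);A+=P;b+=P@o
    p=np.linalg.solve(A,b); return p,[float(np.linalg.norm(np.cross(v,p-o))) for o,v in L]
E
python3 - <<'E'
from h import *
np.set_printoptions(precision=1,suppress=True)
for n in('scene','top'):
    cv2.imwrite(f'pics/{n}0.png',ctrl.get_image(n)[:,:,::-1])
    K,d,R,t=cal(n);print(n,-R.T@t,K[0,0])
D={}
for k in('vial','pan_top','balance','tare_key_top'):
    for n in('scene','top'):
        r=ctrl.pinpoint(k,n);D[k,n]=r
        print(k,n,[(np.array(x['uv']),round(x['score'],2)) for x in r[:4]])
    if D[k,'scene'] and D[k,'top']:print(tri({n:D[k,n][0]['uv'] for n in('scene','top')}))
o=ctrl.get_obs();print(o['t'],o['ee_pos'],o['orientation'],o['width'],ctrl.grip_point_offset)
E
```

```text
scene [ 168.7 -444.5  902.3] 419.60517732441104
top [ 371.2  240.  1155.5] 484.5020222790039
vial scene [(array([299.3, 176.2]), 0.77), (array([317.8, 188.6]), 0.64)]
vial top [(array([271.3, 193.3]), 0.78), (array([324.9, 187.3]), 0.68)]
(array([579.9, 376.9,  -7.4]), [1.7272481465632576, 1.7272481465634546])
pan_top scene [(array([315.4, 193.5]), 0.5)]
pan_top top [(array([332.9, 193. ]), 0.51)]
(array([558.4, 229.1,  66.3]), [3.357086296197559, 3.357086296197373])
balance scene [(array([308.6, 212.4]), 0.85), (array([280.1, 148.5]), 0.63)]
balance top [(array([336.8, 211.1]), 0.81)]
(array([527.4, 219.3,  13.4]), [0.42673551088089856, 0.42673551088081746])
tare_key_top scene [(array([305. , 220.9]), 0.52), (array([316.3, 196.1]), 0.19)]
tare_key_top top [(array([364.4, 221.5]), 0.39)]
(array([490.2, 160.2,  63.6]), [4.601247297329321, 4.601247297329158])
0.5 [226.4 582.5 222.7] [-0.6 -3.1  0. ] 87.25079663379213 18.700000000000003
```

Run:
```python
import cv2
a=cv2.imread('pics/scene0.png');b=cv2.imread('pics/top0.png')
A=cv2.resize(a[120:270,220:420],(800,600),interpolation=cv2.INTER_CUBIC)
B=cv2.resize(b[130:280,240:440],(800,600),interpolation=cv2.INTER_CUBIC)
cv2.imwrite('pics/sc1.png',A);cv2.imwrite('pics/tc1.png',B)
```

```text
(no output)
```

View pics/scene0.png

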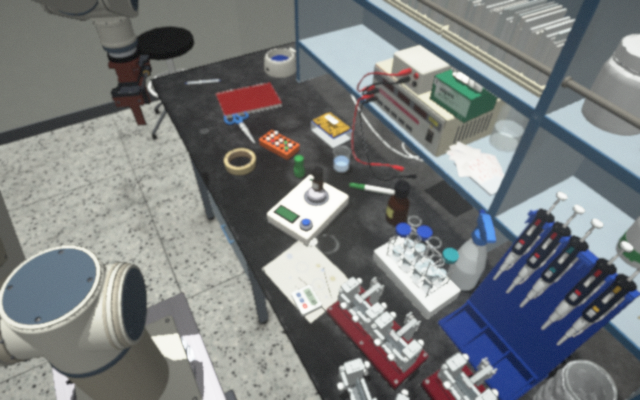

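View pics/sc1.png

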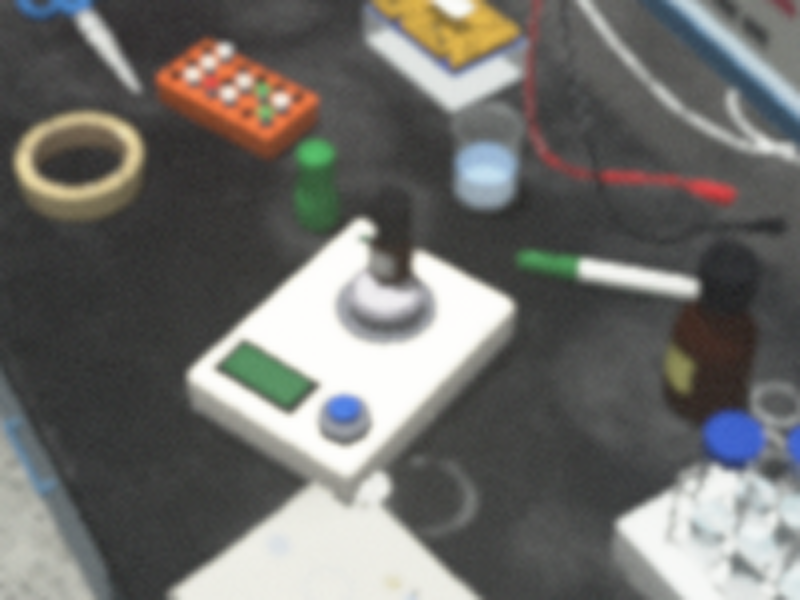

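View pics/tc1.png

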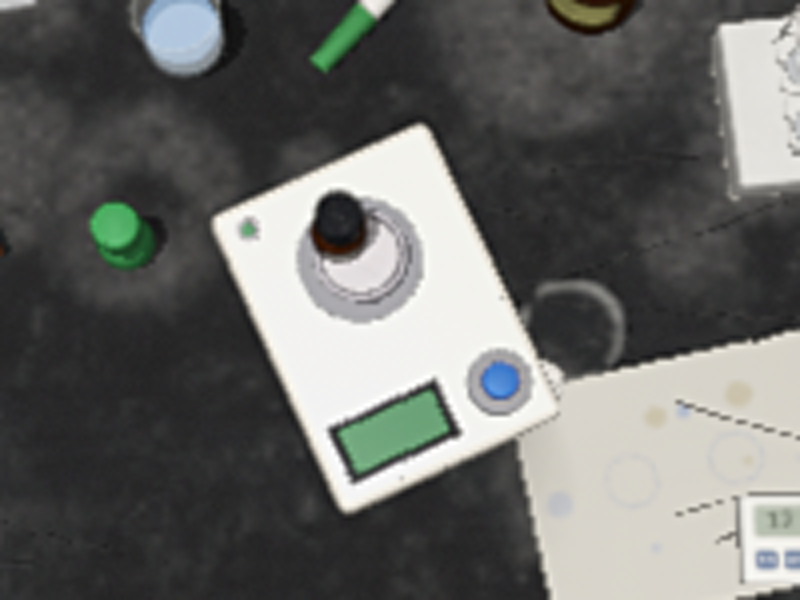

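The top crop shows the vial towards the back left of the pan. The cap is near crop (340,215), the ring centre near (362,255), the key at (500,380) and the green look-alike at (120,230). Next I'll measure these in both views.

```bash
cat > m.py <<'E'
from h import *
np.set_printoptions(precision=1,suppress=True)
def blob(mask,near):
    n,l,s,c=cv2.connectedComponentsWithStats(mask.astype(np.uint8))
    i=min((i for i in range(1,n) if s[i,4]>15),key=lambda i:np.hypot(*(c[i]-near))); return l==i,c[i],s[i]
def measure(tag,vis=True):
    im={n:ctrl.get_image(n) for n in('scene','top')}
    out={}
    for n in im: cv2.imwrite(f'pics/{n}{tag}.png',im[n][:,:,::-1])
    return im
if __name__=='__main__':
    im={n:cv2.imread(f'pics/{n}0.png')[:,:,::-1].astype(int) for n in('scene','top')}
    k={}
    for n,near in(('scene',(305.6,222)),('top',(364.5,224.5))):
        r,g,b=np.moveaxis(im[n],2,0)
        m,c,s=blob((b-r>60),near);k[n]=c;print('key',n,c,s)
    print('key tri',tri(k),'at z65',[atz(n,k[n],65) for n in k])
    T=im['top'];m=(T.min(2)>195);m,c,s=blob(m,(336,210))
    m=cv2.morphologyEx(m.astype(np.uint8),cv2.MORPH_OPEN,np.ones((3,3)))
    m[:, :]=m; 
    cn=max(cv2.findContours(m,cv2.RETR_EXTERNAL,cv2.CHAIN_APPROX_NONE)[0],key=cv2.contourArea)
    pw=np.array([atz('top',p,45)[:2] for p in cn.reshape(-1,2)],np.float32)
    print('rect',cv2.minAreaRect(pw)); 
    for z in(63,): print('pan top',atz('top',(330.1,193.1),z), 'cap',atz('top',((340.5/4-.5+240),(214.5/4-.5+130)),135))
    # rectified top-down view of pan plane, 0.2 mm/px? print dark cap centroid
    m,c,s=blob((T.max(2)<60),(325,183.5));print('cap blob',c,s,atz('top',c,135))
    print('housing scene/pan nets', atz('scene',(315.4,193.5),63))
E
python3 m.py
```

```text
key scene [305.6 221.6] [302 219   8   6  43]
key top [364.6 224.8] [360 221  10   9  68]
key tri (array([486.6, 158.7,  63.3]), [0.617074249930138, 0.6170742499301797]) at z65 [array([485.3, 157.6,  65. ]), array([487. , 158.6,  65. ])]
rect ((557.9315795898438, 230.68402099609375), (24.747779846191406, 42.813499450683594), 30.3302001953125)
pan top [562.2 234.3  63. ] cap [571.7 245.8 135. ]
cap blob [324.2 185.7] [318 178  13  16 157] [566.  246.8 135. ]
housing scene/pan nets [556.6 232.4  63. ]
```

```bash
cat >> h.py <<'E'
def rect(n,im,c,z,half=50,s=8):
    # rectified plane view: right=-y, down=-x, s px/mm
    N=int(2*half*s);j,i=np.meshgrid(np.arange(N),np.arange(N))
    P=np.stack([c[0]+half-(i+.5)/s,c[1]+half-(j+.5)/s,np.full(i.shape,float(z))],-1)
    uv=proj(n,P).reshape(N,N,2).astype(np.float32)
    return cv2.remap(im,uv[...,0],uv[...,1],cv2.INTER_CUBIC)
E
python3 - <<'E'
from h import *
T=cv2.imread('pics/top0.png');S=cv2.imread('pics/scene0.png')
# housing rectangle
g=(T.min(2)>195).astype(np.uint8);g=cv2.morphologyEx(g,cv2.MORPH_OPEN,np.ones((3,3)))
n,l,s,c=cv2.connectedComponentsWithStats(g)
i=max((i for i in range(1,n) if 290<s[i,0] and s[i,0]+s[i,2]<385 and s[i,1]>150),key=lambda i:s[i,4])
cn=max(cv2.findContours((l==i).astype(np.uint8),cv2.RETR_EXTERNAL,cv2.CHAIN_APPROX_NONE)[0],key=cv2.contourArea)
r=cv2.minAreaRect(np.array([atz('top',p,45)[:2] for p in cn.reshape(-1,2)],np.float32));print(r)
c=(562,235);out=[]
for nm,im,z in(('top',T,63),('top',T,135),('scene',S,63),('scene',S,135)):
    v=rect(nm,im,c,z,40,5)
    for q in range(0,400,50): v[q,:,:]=v[q,:,:]//2+60; v[:,q,:]=v[:,q,:]//2+60
    out.append(v)
v=np.vstack([np.hstack(out[:2]),np.hstack(out[2:])]);cv2.imwrite('pics/r0.png',cv2.resize(v,(600,600),interpolation=cv2.INTER_AREA))
E
```

```text
((529.5543212890625, 222.40219116210938), (186.8520050048828, 137.28562927246094), 23.062671661376953)
```

View pics/r0.png

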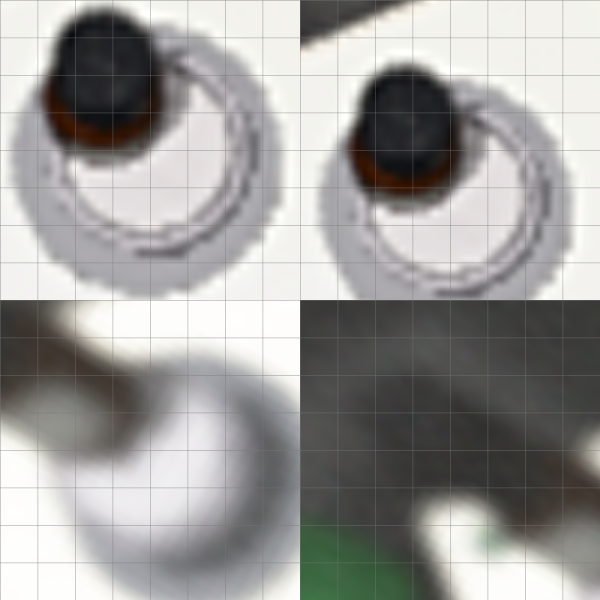

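```bash
cat > ov.py <<'E'
from h import *
def circ(n,c,z,r):
    t=np.linspace(0,2*np.pi,60);return proj(n,np.c_[c[0]+r*np.cos(t),c[1]+r*np.sin(t),np.full(60,z)])
def overlay(tag,pan,vial,out,w=50):
    P=[]
    for n in('top','scene'):
        im=cv2.imread(f'pics/{n}{tag}.png');u=proj(n,[[*pan,90]])[0];o=np.round(u-w/2).astype(int)
        a=cv2.resize(im[o[1]:o[1]+w,o[0]:o[0]+w],(400,400),interpolation=cv2.INTER_CUBIC);s=400/w;b=a.copy()
        for c,z,r,col in((pan,63,27,(0,255,0)),(pan,63,22,(0,160,0)),(vial,63,16.5,(0,0,255)),(vial,135,13.5,(255,0,255))):
            cv2.polylines(b,[np.round((circ(n,c,z,r)-o+.5)*s).astype(int)],False,col,1)
        P+=[np.vstack([a,b])]
    cv2.imwrite(out,cv2.resize(np.hstack(P),(600,600),interpolation=cv2.INTER_AREA))
E
python3 -c "
from ov import *
overlay('0',(561.6,236),(571.4,246),'pics/o0.png')"
```

```text
(no output)
```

View pics/o0.png

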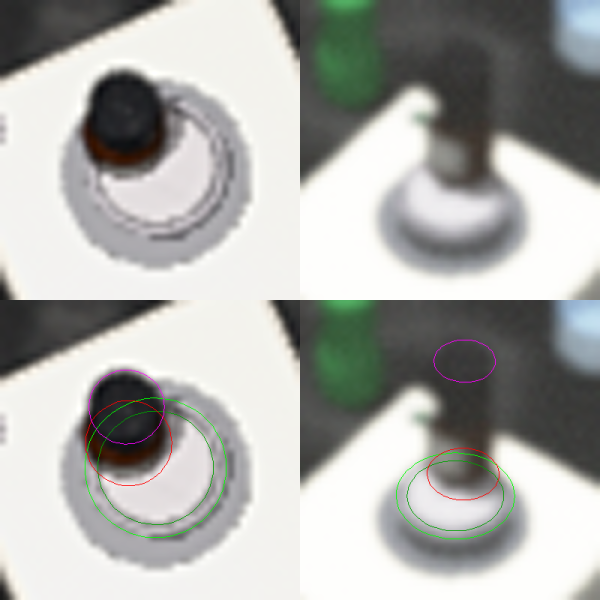

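The cap and ring overlays agree: pan at about (561.6, 236) and vial at about (572.5, 246.5), so it has to move about 15 mm towards (-0.72, -0.69). I'll shut the fingers and approach from the back left.

Call:
{"fn": "apply_moves", "kwargs": {"targets": [{"tx": 0.035, "ty": -0.028, "tz": 0, "spin": -6}, {"tx": 0.07, "ty": -0.056, "tz": 0, "spin": -12}, {"tx": 0.105, "ty": -0.084, "tz": 0, "spin": -18}, {"tx": 0.14, "ty": -0.112, "tz": 0, "spin": -24}, {"tx": 0.175, "ty": -0.14, "tz": 0, "spin": -24}, {"tx": 0.21, "ty": -0.168, "tz": 0, "spin": -24}, {"tx": 0.245, "ty": -0.196, "tz": 0, "spin": -24}, {"tx": 0.28, "ty": -0.224, "tz": 0, "spin": -24}], "gripper": 1}}

```text
t: 1.3
ee_pos: [507.8, 357.2, 222.9]
orientation: [1.208, 2.9, 0.001]
ft_force: [-0.4, 0.3, -0.5]
width: 27.6
grasp_force: 0.0
```

Call:
{"fn": "apply_moves", "kwargs": {"targets": [{"tx": 0.035, "ty": -0.028, "tz": 0, "spin": 0}, {"tx": 0.07, "ty": -0.056, "tz": 0, "spin": 0}, {"tx": 0.1, "ty": -0.08, "tz": 0, "spin": 0}, {"tx": 0.1, "ty": -0.08, "tz": 0, "spin": 0}, {"tx": 0.1, "ty": -0.08, "tz": -0.03, "spin": 0}, {"tx": 0.1, "ty": -0.08, "tz": -0.06, "spin": 0}, {"tx": 0.1, "ty": -0.08, "tz": -0.08, "spin": 0}, {"tx": 0.1, "ty": -0.08, "tz": -0.08, "spin": 0}]}}

```text
t: 2.1
ee_pos: [603.8, 278.1, 139.5]
orientation: [-1.206, -2.896, 0.007]
ft_force: [-0.7, 0.5, -0.6]
width: 0.2
grasp_force: 0.0
```

Run:
```python
from h import *
np.set_printoptions(precision=2,suppress=True)
o=ctrl.get_obs();R=cv2.Rodrigues(np.array(o['orientation']))[0]
print(o['t'],o['ee_pos'],R,np.degrees(np.arctan2(R[1,1],R[0,1])),o['width'],o['ft_force'],o['grasp_force'])
```

```text
2.1 [603.8  278.13 139.48] [[-0.7   0.71 -0.01]
 [ 0.71  0.7  -0.  ]
 [ 0.   -0.01 -1.  ]] 44.77902124300577 0.21449750081240937 [-0.72  0.48 -0.61] 0.0
```

Call:
{"fn": "apply_moves", "kwargs": {"targets": [{"tx": 0, "ty": 0, "tz": -0.02, "spin": 0}, {"tx": 0, "ty": 0, "tz": -0.04, "spin": 0}, {"tx": 0, "ty": 0, "tz": -0.055, "spin": 0}, {"tx": 0, "ty": 0, "tz": -0.063, "spin": 0}, {"tx": 0, "ty": 0, "tz": -0.068, "spin": 0}, {"tx": 0, "ty": 0, "tz": -0.068, "spin": 0}, {"tx": 0, "ty": 0, "tz": -0.068, "spin": 0}, {"tx": 0, "ty": 0, "tz": -0.068, "spin": 0}]}}

```text
t: 2.9
ee_pos: [607.0, 278.7, 75.5]
orientation: [1.208, 2.899, 0.002]
ft_force: [0.8, -0.1, -0.3]
width: 0.5
grasp_force: 0.0
```

Run:
```python
from ov import *
for n in('scene','top'): cv2.imwrite(f'pics/{n}1.png',ctrl.get_image(n)[:,:,::-1])
o=ctrl.get_obs();print(o['t'],o['ee_pos'],o['ft_force'])
overlay('1',(561.6,236),(572.5,246.5),'pics/o1.png',70)
```

```text
3.0 [606.82064224 278.67007356  75.35085907] [ 0.21834243 -0.7898144  -0.29589964]
```

View pics/o1.png

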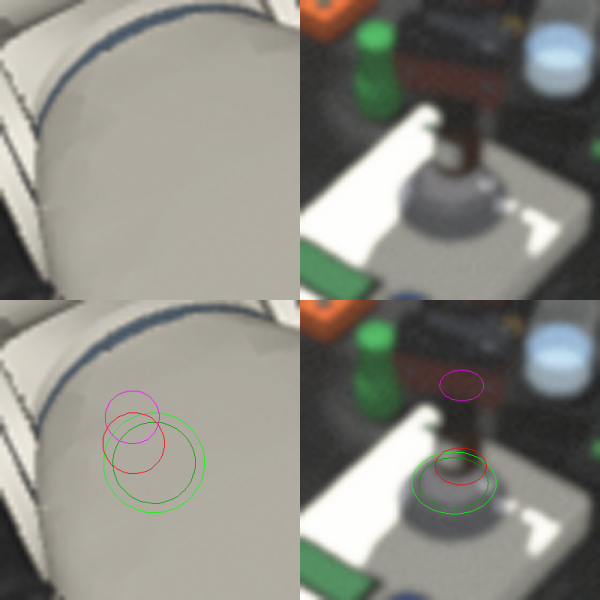

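The arm hides the pan from the top camera, so I'll push part of the way, retreat and look. The finger face should be about 17 mm from the vial.

Call:
{"fn": "apply_moves", "kwargs": {"targets": [{"tx": -0.0055, "ty": -0.005, "tz": 0, "spin": 0}, {"tx": -0.0095, "ty": -0.009, "tz": 0, "spin": 0}, {"tx": -0.011, "ty": -0.0105, "tz": 0, "spin": 0}, {"tx": -0.0125, "ty": -0.012, "tz": 0, "spin": 0}, {"tx": -0.014, "ty": -0.0132, "tz": 0, "spin": 0}, {"tx": -0.0155, "ty": -0.0145, "tz": 0, "spin": 0}, {"tx": -0.017, "ty": -0.016, "tz": 0, "spin": 0}, {"tx": -0.018, "ty": -0.017, "tz": 0, "spin": 0}]}}

```text
t: 3.8
ee_pos: [588.5, 261.5, 74.7]
orientation: [1.208, 2.9, 0.0]
ft_force: [0.9, -0.6, 0.4]
width: 0.6
grasp_force: 0.3
```

Call:
{"fn": "apply_moves", "kwargs": {"targets": [{"tx": -0.001, "ty": -0.001, "tz": 0, "spin": 0}, {"tx": -0.0017, "ty": -0.0015, "tz": 0, "spin": 0}, {"tx": -0.0017, "ty": -0.0015, "tz": 0, "spin": 0}, {"tx": -0.0017, "ty": -0.0015, "tz": 0, "spin": 0}, {"tx": 0.001, "ty": 0.001, "tz": 0, "spin": 0}, {"tx": 0.008, "ty": 0.0075, "tz": 0, "spin": 0}, {"tx": 0.018, "ty": 0.017, "tz": 0, "spin": 0}, {"tx": 0.018, "ty": 0.017, "tz": 0.02, "spin": 0}]}}

```text
t: 4.6
ee_pos: [606.4, 279.3, 92.6]
orientation: [-1.207, -2.898, 0.003]
ft_force: [0.4, -0.6, 0.4]
width: 0.4
grasp_force: 0.0
```

Call:
{"fn": "apply_moves", "kwargs": {"targets": [{"tx": 0, "ty": 0.01, "tz": 0.035, "spin": 0}, {"tx": 0, "ty": 0.02, "tz": 0.07, "spin": 0}, {"tx": 0, "ty": 0.055, "tz": 0.1, "spin": 0}, {"tx": -0.02, "ty": 0.095, "tz": 0.11, "spin": 0}, {"tx": -0.04, "ty": 0.135, "tz": 0.11, "spin": 0}, {"tx": -0.06, "ty": 0.175, "tz": 0.11, "spin": 0}, {"tx": -0.08, "ty": 0.215, "tz": 0.11, "spin": 0}, {"tx": -0.1, "ty": 0.255, "tz": 0.11, "spin": 0}]}}

```text
t: 5.4
ee_pos: [505.7, 535.7, 204.8]
orientation: [1.208, 2.9, 0.001]
ft_force: [0.4, -0.5, -1.0]
width: 0.3
grasp_force: 0.0
```

Run:
```python
from ov import *
for n in('scene','top'): cv2.imwrite(f'pics/{n}2.png',ctrl.get_image(n)[:,:,::-1])
o=ctrl.get_obs();print(o['t'],o['ee_pos'],o['ft_force'])
overlay('2',(561.6,236),(565.2,239.4),'pics/o2.png')
```

```text
5.5 [503.49740754 538.9449127  204.61784252] [0.66229271 0.02698437 0.20845169]
```

View pics/o2.png

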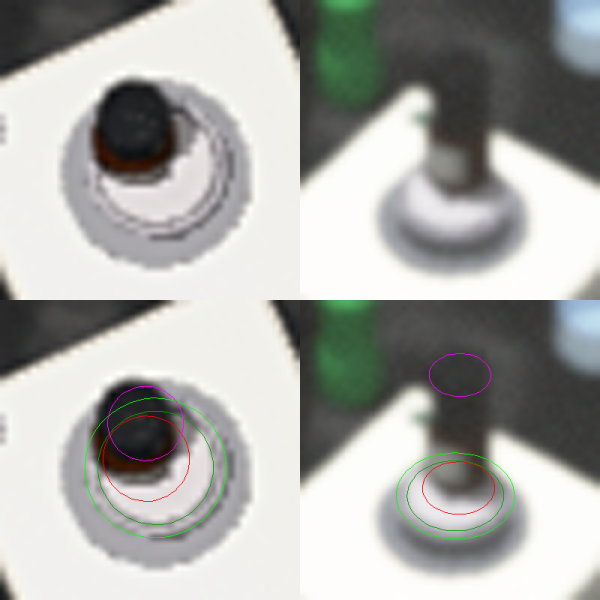

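```bash
cat > tr.py <<'E'
from h import *
def track(a,b,c=(571.6,246.0)):
    A,B=[rect('top',cv2.imread(f'pics/top{t}.png'),(566,240),135,40,5) for t in(a,b)]
    j=int((240+40-c[1])*5);i=int((566+40-c[0])*5);w=70
    r=cv2.matchTemplate(B,A[i-w:i+50,j-w:j+w],cv2.TM_CCOEFF_NORMED);_,v,_,l=cv2.minMaxLoc(r)
    return v,-(l[1]-(i-w))/5,-(l[0]-(j-w))/5
if __name__=='__main__':
    import sys
    print(track('0',sys.argv[1]))
    # cap-disc fit by darkness: best dark disc vs surrounding upper half
    A=rect('top',cv2.imread(f'pics/top{sys.argv[1]}.png'),(566,240),135,40,5).max(2).astype(float)
    j,i=np.meshgrid(np.arange(400),np.arange(400));best=[]
    for x in np.arange(555,580,.4):
        for y in np.arange(230,256,.4):
            d=np.hypot(566+40-(i+.5)/5-x,280-(j+.5)/5-y);up=(566+40-(i+.5)/5)>x
            best.append((A[(d<12.8)].mean()-A[up&(d>14.2)&(d<16)].mean(),x,y))
    print(sorted(best)[:3])
E
python3 tr.py 0;python3 tr.py 2
```

```text
(0.9999998211860657, 0.0, 0.0)
[(np.float64(-180.55792021655265), np.float64(572.999999999999), np.float64(246.80000000000024)), (np.float64(-180.47025670094035), np.float64(572.599999999999), np.float64(246.80000000000024)), (np.float64(-180.3402390041707), np.float64(572.999999999999), np.float64(246.40000000000023))]
(0.9759383201599121, -3.2, -3.6)
[(np.float64(-168.17605709959196), np.float64(569.7999999999992), np.float64(243.2000000000002)), (np.float64(-168.01322551136894), np.float64(569.7999999999992), np.float64(243.6000000000002)), (np.float64(-167.8379804988195), np.float64(569.3999999999992), np.float64(243.6000000000002))]
```

The tap moved the vial about 4.8 mm, to about (569.7, 243.4). About 11 mm remain, and the finger face sits about 7 mm from the TCP. I'll go back and push to TCP (579, 253).

Call:
{"fn": "apply_moves", "kwargs": {"targets": [{"tx": 0.02, "ty": -0.04, "tz": 0, "spin": 0}, {"tx": 0.04, "ty": -0.08, "tz": 0, "spin": 0}, {"tx": 0.06, "ty": -0.12, "tz": 0, "spin": 0}, {"tx": 0.08, "ty": -0.16, "tz": 0, "spin": 0}, {"tx": 0.1, "ty": -0.2, "tz": -0.01, "spin": 0}, {"tx": 0.1, "ty": -0.235, "tz": -0.04, "spin": 0}, {"tx": 0.1, "ty": -0.25, "tz": -0.08, "spin": 0}, {"tx": 0.1, "ty": -0.255, "tz": -0.11, "spin": 0}]}}

```text
t: 6.3
ee_pos: [606.6, 275.5, 92.9]
orientation: [-1.212, -2.898, 0.002]
ft_force: [0.5, 0.9, -0.9]
width: 0.7
grasp_force: 0.0
```

Call:
{"fn": "apply_moves", "kwargs": {"targets": [{"tx": 0, "ty": 0, "tz": -0.014, "spin": 0}, {"tx": 0, "ty": 0, "tz": -0.02, "spin": 0}, {"tx": -0.007, "ty": -0.0065, "tz": -0.02, "spin": 0}, {"tx": -0.0135, "ty": -0.0125, "tz": -0.02, "spin": 0}, {"tx": -0.0165, "ty": -0.0155, "tz": -0.02, "spin": 0}, {"tx": -0.0185, "ty": -0.0173, "tz": -0.02, "spin": 0}, {"tx": -0.02, "ty": -0.0186, "tz": -0.02, "spin": 0}, {"tx": -0.0215, "ty": -0.02, "tz": -0.02, "spin": 0}]}}

```text
t: 7.1
ee_pos: [585.4, 258.8, 75.4]
orientation: [1.208, 2.899, 0.002]
ft_force: [-0.2, 0.8, 1.3]
width: 0.4
grasp_force: 0.5
```

Call:
{"fn": "apply_moves", "kwargs": {"targets": [{"tx": -0.0015, "ty": -0.0014, "tz": 0, "spin": 0}, {"tx": -0.003, "ty": -0.0028, "tz": 0, "spin": 0}, {"tx": -0.0045, "ty": -0.0042, "tz": 0, "spin": 0}, {"tx": -0.0055, "ty": -0.005, "tz": 0, "spin": 0}, {"tx": -0.006, "ty": -0.0055, "tz": 0, "spin": 0}, {"tx": -0.006, "ty": -0.0055, "tz": 0, "spin": 0}, {"tx": -0.003, "ty": -0.0028, "tz": 0, "spin": 0}, {"tx": 0.005, "ty": 0.0045, "tz": 0, "spin": 0}]}}

```text
t: 7.9
ee_pos: [589.6, 262.8, 74.4]
orientation: [-1.209, -2.899, 0.002]
ft_force: [0.7, -0.3, -0.4]
width: 0.3
grasp_force: 0.0
```

Call:
{"fn": "apply_moves", "kwargs": {"targets": [{"tx": 0.015, "ty": 0.0145, "tz": 0.005, "spin": 0}, {"tx": 0.0165, "ty": 0.02, "tz": 0.035, "spin": 0}, {"tx": 0.0165, "ty": 0.045, "tz": 0.075, "spin": 0}, {"tx": 0.0, "ty": 0.085, "tz": 0.11, "spin": 0}, {"tx": -0.02, "ty": 0.125, "tz": 0.13, "spin": 0}, {"tx": -0.04, "ty": 0.165, "tz": 0.13, "spin": 0}, {"tx": -0.06, "ty": 0.205, "tz": 0.13, "spin": 0}, {"tx": -0.0835, "ty": 0.245, "tz": 0.13, "spin": 0}]}}

```text
t: 8.7
ee_pos: [506.0, 510.3, 205.2]
orientation: [1.208, 2.899, 0.002]
ft_force: [-0.8, 0.3, 0.2]
width: 0.2
grasp_force: 0.0
```

```bash
python3 - <<'E'
from ov import *
for n in('scene','top'): cv2.imwrite(f'pics/{n}3.png',ctrl.get_image(n)[:,:,::-1])
o=ctrl.get_obs();print(o['t'],o['ee_pos'],o['ft_force'])
overlay('3',(561.6,236),(561.6,236),'pics/o3.png')
E
python3 tr.py 3
```

```text
8.8 [503.3575216  513.42252079 204.65641187] [ 0.27028873  0.69847024 -0.13238783]
(0.968247652053833, -9.6, -10.8)
[(np.float64(-128.12704860613496), np.float64(568.5999999999992), np.float64(236.00000000000009)), (np.float64(-128.09736930207362), np.float64(568.5999999999992), np.float64(235.60000000000008)), (np.float64(-128.0570709146308), np.float64(568.1999999999992), np.float64(236.00000000000009))]
```

View pics/o3.png

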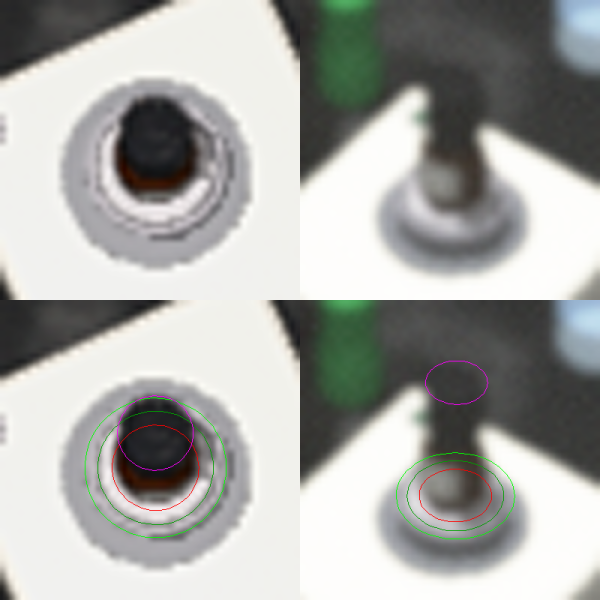

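The vial now looks centred. Cap tracking gives about (562–563, 236) against the pan at (561.6, 236), and the foot shows a margin inside the ring all round. Next is the tare key at (486.5, 158.3, ~65), with the gripper turned so its body stays clear of the vial.

Call:
{"fn": "apply_moves", "kwargs": {"targets": [{"tx": -0.002, "ty": -0.04, "tz": 0, "spin": -8}, {"tx": -0.005, "ty": -0.085, "tz": 0, "spin": -16}, {"tx": -0.0075, "ty": -0.13, "tz": 0, "spin": -24}, {"tx": -0.01, "ty": -0.175, "tz": 0, "spin": -32}, {"tx": -0.0125, "ty": -0.22, "tz": 0, "spin": -40}, {"tx": -0.015, "ty": -0.265, "tz": 0, "spin": -48}, {"tx": -0.0175, "ty": -0.31, "tz": 0, "spin": -56}, {"tx": -0.02, "ty": -0.35, "tz": 0, "spin": -64}]}}

```text
t: 9.6
ee_pos: [486.6, 155.8, 204.9]
orientation: [2.567, 1.811, 0.0]
ft_force: [0.4, -0.2, 0.1]
width: 0.6
grasp_force: 0.0
```

Call:
{"fn": "apply_moves", "kwargs": {"targets": [{"tx": 0, "ty": 0, "tz": 0, "spin": -8}, {"tx": 0, "ty": 0, "tz": -0.02, "spin": -16}, {"tx": 0, "ty": 0, "tz": -0.05, "spin": -24}, {"tx": 0, "ty": 0, "tz": -0.08, "spin": -26}, {"tx": 0, "ty": 0, "tz": -0.105, "spin": -26}, {"tx": 0, "ty": 0, "tz": -0.12, "spin": -26}, {"tx": 0, "ty": 0, "tz": -0.13, "spin": -26}, {"tx": 0, "ty": 0, "tz": -0.13, "spin": -26}]}}

```text
t: 10.4
ee_pos: [486.1, 157.6, 73.6]
orientation: [-2.905, -1.196, 0.003]
ft_force: [-0.2, -0.1, -1.0]
width: 0.6
grasp_force: 0.0
```

Call:
{"fn": "apply_moves", "kwargs": {"targets": [{"tx": 0, "ty": 0, "tz": -0.003, "spin": 0}, {"tx": 0, "ty": 0, "tz": -0.006, "spin": 0}, {"tx": 0, "ty": 0, "tz": -0.009, "spin": 0}, {"tx": 0, "ty": 0, "tz": -0.01, "spin": 0}, {"tx": 0, "ty": 0, "tz": -0.011, "spin": 0}, {"tx": 0, "ty": 0, "tz": -0.012, "spin": 0}, {"tx": 0, "ty": 0, "tz": -0.012, "spin": 0}, {"tx": 0, "ty": 0, "tz": -0.012, "spin": 0}]}}

```text
t: 11.2
ee_pos: [486.7, 158.1, 62.9]
orientation: [2.905, 1.196, 0.001]
ft_force: [1.1, -0.2, 2.4]
width: 0.2
grasp_force: 1.0
```

Call:
{"fn": "apply_moves", "kwargs": {"targets": [{"tx": 0, "ty": 0, "tz": -0.0005, "spin": 0}, {"tx": 0, "ty": 0, "tz": -0.001, "spin": 0}, {"tx": 0, "ty": 0, "tz": -0.0015, "spin": 0}, {"tx": 0, "ty": 0, "tz": -0.002, "spin": 0}, {"tx": 0, "ty": 0, "tz": -0.002, "spin": 0}, {"tx": 0, "ty": 0, "tz": -0.002, "spin": 0}, {"tx": 0, "ty": 0, "tz": -0.002, "spin": 0}, {"tx": 0, "ty": 0, "tz": -0.002, "spin": 0}]}}

```text
t: 12.0
ee_pos: [486.7, 158.1, 61.2]
orientation: [2.905, 1.196, 0.001]
ft_force: [-0.9, -0.3, 9.5]
width: 0.5
grasp_force: 4.5
```

The force rose to 9.5 N, so the key is bottomed. Now I'll release it, retreat and check.

Call:
{"fn": "apply_moves", "kwargs": {"targets": [{"tx": 0, "ty": 0, "tz": 0.003, "spin": 0}, {"tx": 0, "ty": 0, "tz": 0.008, "spin": 0}, {"tx": 0, "ty": 0, "tz": 0.03, "spin": 0}, {"tx": 0, "ty": 0, "tz": 0.06, "spin": 0}, {"tx": 0, "ty": 0, "tz": 0.1, "spin": 0}, {"tx": 0, "ty": 0, "tz": 0.14, "spin": 0}, {"tx": 0, "ty": 0.03, "tz": 0.14, "spin": 0}, {"tx": 0, "ty": 0.07, "tz": 0.14, "spin": 0}]}}

```text
t: 12.8
ee_pos: [486.8, 227.8, 202.4]
orientation: [2.906, 1.192, 0.003]
ft_force: [1.0, -0.4, 0.0]
width: 0.8
grasp_force: 0.0
```

Call:
{"fn": "apply_moves", "kwargs": {"targets": [{"tx": 0, "ty": 0.045, "tz": 0, "spin": 0}, {"tx": 0, "ty": 0.09, "tz": 0, "spin": 0}, {"tx": 0, "ty": 0.135, "tz": 0, "spin": 0}, {"tx": 0, "ty": 0.18, "tz": 0, "spin": 0}, {"tx": 0, "ty": 0.225, "tz": 0, "spin": 0}, {"tx": 0, "ty": 0.26, "tz": 0, "spin": 0}, {"tx": 0, "ty": 0.28, "tz": 0, "spin": 0}, {"tx": 0, "ty": 0.28, "tz": 0, "spin": 0}]}}

```text
t: 13.6
ee_pos: [485.4, 510.1, 199.9]
orientation: [-2.903, -1.2, 0.001]
ft_force: [0.6, 1.2, 0.2]
width: 0.7
grasp_force: 0.0
```

```bash
python3 - <<'E'
from ov import *
for n in('scene','top'): cv2.imwrite(f'pics/{n}4.png',ctrl.get_image(n)[:,:,::-1])
o=ctrl.get_obs();print(o['t'],o['ee_pos'],o['ft_force'],o['qvel'])
a,b=[cv2.imread(f'pics/top{k}.png').astype(int) for k in'34']
print(np.abs(a-b)[170:245,300:385].max(), np.abs(a-b)[170:245,300:385].mean())
E
python3 tr.py 4
```

```text
13.7 [485.75544402 507.36340982 199.91969496] [-0.25748673  0.7022072   0.11051258] [-0.01848568 -0.01263146  0.01564701 -0.0013449  -0.00210073  0.00135271]
104 1.0130196078431373
(0.9682324528694153, -9.6, -10.8)
[(np.float64(-128.2528763453179), np.float64(568.5999999999992), np.float64(235.60000000000008)), (np.float64(-128.21760218549122), np.float64(568.5999999999992), np.float64(236.00000000000009)), (np.float64(-128.19206891086498), np.float64(568.5999999999992), np.float64(235.20000000000007))]
```

```bash
python3 -c "
from workcell import ctrl
print(ctrl.close_job())"
```

```text
the job is handed in; nothing more can be done
None
```

The job is handed in, with no verdict returned: the vial stands inside the ring by my measurement (about 2 mm off centre, 4 mm at worst against 5.5 mm allowed), and I pressed the tare key to its stop (9.5 N) and released it, though I did not measure it coming back up.

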